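Clamp the cheese in the slicing stand and hold it for slicing

TASK

Get the block of cheese ready to be sliced: first lower the hinged slotted guide of the slicing stand all the way closed over the cheese, then pump the ratchet trigger (squeeze it against the grip post, let it spring back, squeeze again) until the sprung pressure plate has pushed the cheese against the end stop and its spring is pressed in by at least a few millimetres. Stop pumping there - within about one more squeeze - so that the cheese is held firmly but not crushed, and finish with the gripper still squeezing the trigger: do not let go at the end. Leave the things standing around where they are.

Things in the scene. Friction and masses are not known exactly. Their poses are not given: they have to be found in the camera images.
- stand: Wooden slicing stand, fixed to the worktop, turned at most 0.2 rad. Origin on the worktop; x axis away from the robot, y axis to the left, along the toothed bar from trigger to end stop. Its board, top at z 14 mm, spans x -55..55, y -205..135 mm in this frame. A wall 66 mm high stands behind the cheese at x 47..57, y 2..127.
- post_top (a point): Top middle of the black grip post that stands fixed across the bar: 44 mm wide (x), 12 mm thick (y -92..-80 mm in the stand's frame), top at z 132 mm. Left of it the room above z 62 mm is clear for a finger as far as the guide's edge (y 1 mm).
- end_stop: The fixed wooden end stop, an upright plate 80 x 12 x 50 mm at the left end of the bed. Origin at the bottom middle of the face that the cheese is pressed against (115 mm along the stand's y axis).
- guide (a joint): Angle of the hinged slotted steel guide (rad): 0 closed, level over the cheese, not touching it; positive swung up and back (starts 0.85 to 1.2). The stiff hinge stays at any angle; 1 to 3 N at the front edge moves it, e.g. closed fingers pushing on its upper (outer) face. Plate 126 mm wide (y), 112 mm from hinge to front edge, 8 mm thick, with a 40 mm wide black tab reaching 16 mm further.
- guide_hinge (a point): Middle of the guide's hinge line, which runs along the stand's y axis, at stand x 55, y 64, z 68 mm. The plate's underside passes through the hinge line; its upper face lies 8 mm above, 76 mm above the worktop when closed.
- guide_tab (a point): Middle of the upper face of the black tab on the guide's free edge, 119 mm from the hinge line.
- trigger_grip (a point): Where to press the black trigger: middle of its outer (right, -y) face, in the stand's frame x 0, z about 100, y about -133 mm released, -107 mm fully squeezed (at its stop). It swings toward +y, to the post. Here the outer faces of trigger and post are 53 mm apart released, 27 mm squeezed. Trigger 44 mm wide (x), 10 mm thick, black part z 68 to 128 mm. Return spring 3 to 6 N here.
- trigger: The trigger lever; origin at its pivot, y -115, z 20 mm in the stand's frame. Each full squeeze (let out fully before it) drives bar, jaw and plate about 10 mm to the cheese: 2 teeth of 4.8 mm, 1 tooth once the spring is loaded; a hold pawl then stops the bar within a tooth. Lever ratio 2 : 1: the jaw pushes with twice the finger force less spring and friction; 15 to 20 N of grip is ample.
- jaw (a joint): How far the jaw carriage with its toothed bar has been driven toward the cheese (m). Starts at 0 to 0.04.
- pressure_plate: Black upright pressure plate 64 x 8 x 40 mm carried on springs in front of the jaw carriage. Origin at the bottom middle of its front face, which touches the cheese. With the spring relaxed its y in the stand's frame is 0.005 m + joint jaw; how much less it reads is how far the spring is pressed in, 1 N per mm. The spring goes solid at 28 mm; more than 20 N crushes the cheese.
- cheese: Block of hard cheese 56 (x) x 50 (y) x 40 (z) mm, loose on the board in front of the end stop (0 to 12 mm away from it at the start). Origin at the centre of its underside.
- salt_shaker: Bystander: salt shaker, 44 mm wide, 90 mm tall, behind the stand. Origin at its foot.
- jar_small: Bystander: small spice jar, 38 mm wide, 96 mm tall, in front of the stand. Origin at its foot.
- garlic: Bystander: a bulb of garlic, 60 mm, to the left of the stand. Origin at its foot.
Not all that is in view belongs to the job. What is shaped like the cheese but blue is not meant.

How it is judged:
On the way, in this order (a step that is already met when the one before it is completed fails the run):
1. the guide is closed over the cheese (value of joint guide below 0.05 rad), for 0.2 s.
2. the pressure plate presses on the cheese (contact force between pressure_plate and cheese above 0.5 N and value of joint guide below 0.05 rad), for 0.2 s.
At the end, for the whole second after the job is handed in: The guide is closed (within 0.05 rad), the pressure plate presses the cheese with 2.5 to 20 N, the cheese stands upright and bears on the end stop with more than 2 N, and the fingers still press the trigger with more than 2 N, squeezed in by at least 4 mm of its 26 mm (value of joint guide below 0.05 rad and contact force between pressure_plate and cheese between 2.5 and 20 N and contact force between cheese and end_stop above 2 N and angle between cheese's own z axis and vertical below 0.1 rad and contact force between the fingers and trigger above 2 N and y of trigger_grip in the frame of stand above -0.129 m); the arm keeps its last pose, push and grip.
It fails at once if the cheese is crushed (more than 20 N from the pressure plate) (contact force between pressure_plate and cheese above 20 N).
It fails at once if a bystander is knocked away (moved more than 30 mm) (distance of any of salt_shaker, jar_small, garlic from where it was at the start of the episode above 0.03 m).
It also fails if it takes over 72 s, if anything falls off the work surface, if the arm or the gripper's body presses on something with over 40 N, if the wrist force passes 120 N, or if a joint passes its speed limit or range.

ROBOT

A 7-joint arm with a two-finger parallel gripper is mounted at the origin on a cart in front of the work surface, level with it; the furniture and walls round the work are solid. World frame = base frame: x ahead of the robot, y to its left, z up, the work surface at z = 0. Lengths are in m, angles in rad, forces in N, time in s.
With the tool pointing down it reaches from about 0.425 to 0.875 m from the base axis. Payload 4.7 kg.
Tool frame: the origin (TCP) lies midway between the tips of the shut fingers; the grasp point (between the pads) lies 19 mm behind it; z points along the fingers, y is the line along which they close (so a half turn about z gives the same grasp; the last joint's range is limited). The gripper opens to 87 mm and grips with 3 to 60 N. Pads are 19 mm wide; open, the fingers measure 117 mm over their backs; the gripper's body (75 mm by 190 mm) begins 51 mm behind the grasp point.
Start: joints at [1.349, 0.321, -0.07, 1.45, 0.023, 1.371, -0.057], TCP at [0.152, -0.632, 0.202] pointing down, gripper open.
Joint ranges: [-2.86, 2.86], [-0.3, 2.09], [-1.38, 1.24], [0.06, 2.45], [-1.56, 4.7], [0.09, 2.05], [-2.69, 2.69]. Speed limits (rad/s): [2.57, 2.57, 3.14, 3.14, 3.14, 3.14, 3.14].

INTERFACE

Orientations are given as a rotation vector (axis times angle).
In Python, from bench import ctrl gives the robot as it stands. The module is installed in compiled form; this text tells all that it offers.
- The arm moves only by the shell command python3 -m handwheel 'ROWS' [FORCE]. ROWS is JSON, a list of rows, each a list of 7 numbers: the finger opening in m, from 0 to 0.087, then the shift along the tool's x, y, z in m, then the turn, a rotation vector about the tool's x, y, z in degrees. A call has 1 to 12 rows; each row shifts and turns the commanded pose from where the row before left it, along the tool's axes as they then stand; what a row does not reach is not made up. A row lasts 1/8 s, in which the tool goes at most 62.5 mm and 10.7 degrees, less where a joint would pass 70% of its speed; a pose out of reach is approached as far as the arm can. A call is refused whole if a number of a shift passes 0.0625 or a number of a turn 10.7, either way. A call with a gripper value outside its range is refused whole. The fingers move at their own pace and stop on an object; FORCE is the grip in N (left out, the last holds). Time passes only in rows, so rows that do not move let the fingers close. It gives the time, the measured TCP pose, the force, the opening and the grip force at its end, in the units of the state.
- ctrl.get_state(): the state, without advancing time (a new reading comes with each control period).
- ctrl.get_image(name): name is "scene" or "top" or "wrist"; returns (picture, depth): 400x640x3 uint8, blue, green, red; 400x640 float32, m along the optical axis (not along the pixel's ray), 0 where there is no reading.
- ctrl.camera_info(name): a dict with "intrinsics" (3x3 intrinsics, pixels), "D" ([k1, k2, p1, p2, k3] as OpenCV has them; the pictures are not rectified), "R" (3x3) and "t" (3): a world point X has camera coordinates R X + t. Camera axes: x right, y down, z forward; pixel columns grow to the right and rows downward; lengths in m; the calibration is good to about 2 mm. A picture is of the moment at which its call begins: read the wrist's pose just before it. camera_info takes no time and is no camera call; for the wrist camera it gives the pose at the moment of the call.
- ctrl.close_job(): hands the job in; it is judged then, once.
The state is a dict: "time": time; "joint_positions": joint angles; "qd": joint speeds; "joint_torque": joint torques, N m; "position": TCP position; "tool_rot": TCP orientation; "ft_force": force on the tool from outside, world axes, zero at the start; "torque": the same for the moment, N m; "grip_width": opening from 0.0 (shut) to 1.0 (fully open); "grip_force": force on a finger pad.
Only numpy, scipy, OpenCV 4.12 (cv2) and the standard library are available. Lean on these libraries where they do the work, as an engineer would, in place of code of your own. Each camera call takes 0.05 s, during which the arm holds its last target. There are 200 camera calls.

## Working session

There is one attempt and no reset: what is moved stays moved. The work goes in short steps, Python scripts to look and compute and a shell command to move; the robot and the scene stay as the last step left them, time stands still between calls to the robot, and variables do not carry over. Pictures are saved under pics/ and viewed, at most 10 in all, crops included, and the job is handed in when it is done.

```bash
mkdir -p pics; cat > h.py <<'E'
import numpy as np, cv2
from bench import ctrl
from scipy.spatial.transform import Rotation as Ro
def grab(n):
    i=ctrl.camera_info(n); p,d=ctrl.get_image(n); return p,d,{k:np.array(v,float) for k,v in i.items() if k in("intrinsics","D","R","t")}
def pt(i,u,v,d):
    x=cv2.undistortPoints(np.array([[[u,v]]],float),i["intrinsics"],i["D"])[0,0]
    return i["R"].T@(np.array([x[0],x[1],1])*d-i["t"])
def ray(i,u,v,z):
    o=-i["R"].T@i["t"]; r=pt(i,u,v,1.)-o; return o+r*(z-o[2])/r[2]
def cloud(i,d):
    v,u=np.indices(d.shape); x=cv2.undistortPoints(np.stack([u,v],-1).reshape(-1,1,2).astype(float),i["intrinsics"],i["D"]).reshape(*d.shape,2)
    return (np.dstack([x,np.ones(d.shape)])*d[...,None]-i["t"])@i["R"]
E
python3 - <<'E'
from h import *
for n in("scene","top"):
    p,d,i=grab(n); cv2.imwrite(f"pics/{n}0.png",p); np.savez(f"{n}0.npz",p=p,d=d,**i); print(n,(-i["R"].T@i["t"]).round(3),(d>0).mean())
s=ctrl.get_state(); print(s["time"],s["position"],s["tool_rot"])
E
```

```text
scene [0.085 0.376 0.761] 0.99598046875
top [0.392 0.09  0.964] 0.99603125
0.1 [ 0.15164561 -0.63151267  0.20105291] [-3.11807299e+00 -3.69257107e-01  5.12580073e-04]
```

View pics/scene0.png

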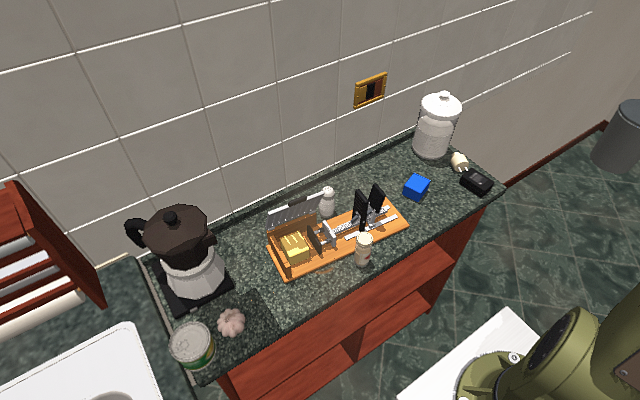

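View pics/top0.png

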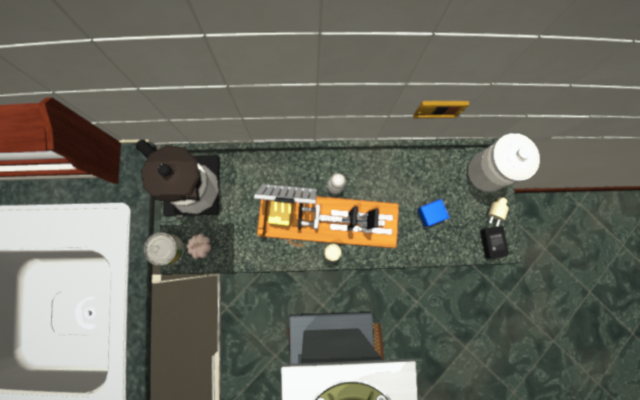

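The scene view shows the orange stand (270–408, 195–278). On it are the raised guide (295,208), the yellow cheese (292,246), the post (361,210) and the trigger (377,197). The shaker is at (327,200), the jar at (364,250) and the garlic at (231,321). The blue block at (417,186) is a decoy.

In the top view the board spans 258–398 × 197–247, with the post at about (353,217) and the trigger at about (372,218).

Candidates for the trigger are the two black uprights, (361,210) and (377,197) in the scene view. The trigger is the right one, farther from the cheese. For the cheese, I take the yellow block at (292,246), not the blue one.

```bash
cat > m.py <<'E'
from h import *
C={}
for n in("scene","top"):
    f=np.load(n+"0.npz"); i={k:f[k] for k in("intrinsics","D","R","t")}; p=f["p"];d=f["d"]
    P=cloud(i,d); C[n]=(p,P,i)
p,P,i=C["top"]
h=cv2.cvtColor(p,cv2.COLOR_BGR2HSV)
m=(h[...,0]>8)&(h[...,0]<20)&(h[...,1]>170)&(h[...,2]>120); m[:, :240]=0; m[:,410:]=0; m[:185]=0;m[255:]=0
m&=abs(P[...,2]-.014)<.012
print("board z",np.median(P[m][:,2]),m.sum())
pts=np.array([ray(i,u,v,.014)[:2] for v,u in np.argwhere(m)],np.float32)
r=cv2.minAreaRect(pts*1000); print(r); b=cv2.boxPoints(r); print(b.round(1))
# orient
e=[b[(k+1)%4]-b[k] for k in range(4)]; L=max(e,key=np.linalg.norm); L=L/np.linalg.norm(L); L=L if L[1]>0 else -L
yaw=np.arctan2(-L[0],L[1]); c=np.array(r[0])/1000; Y=L; X=np.array([L[1],-L[0]])
o=c+Y*.035; print("yaw",yaw,"origin",o)
np.savez("stand.npz",o=o,yaw=yaw)
R2=np.array([X,Y])
for n in C:
    p,P,i=C[n]; S=np.dstack([(P[...,:2]-o)@R2.T,P[...,2]])
    x,y,z=S[...,0],S[...,1],S[...,2]
    dark=p.max(-1)<70
    a=dark&(abs(x)<.03)&(y>-.16)&(y<-.06)&(z>.06)&(z<.16)
    for nm,lo,hi in(("trig",-.16,-.105),("post",-.1,-.07)):
        q=S[a&(y>lo)&(y<hi)]; print(n,nm,len(q),q.min(0).round(3),q.max(0).round(3),np.median(q[q[:,2]>q[:,2].max()-.006],0).round(3))
    g=S[(y>0)&(y<.13)&(x>-.06)&(x<.12)&(z>.085)]; 
    if len(g): A=np.c_[g[:,0],np.ones(len(g))]; k=np.linalg.lstsq(A,g[:,2],rcond=None)[0]; print(n,"guide",len(g),g.min(0).round(3),g.max(0).round(3),"fit",k)
    hs=cv2.cvtColor(p,cv2.COLOR_BGR2HSV); ye=(hs[...,0]>20)&(hs[...,0]<35)&(hs[...,1]>100)&(y>0)&(y<.13)&(z>.045)&(z<.062)&(abs(x)<.05)
    q=S[ye]; print(n,"cheese",len(q),q.min(0).round(3),q.max(0).round(3))
    for nm,cx,cy in(("any",0,0),):
        t=S[(z>.07)&(z<.1)&((x>.06)&(x<.13)&(y<0)&(y>-.15))]; print("salt",t.mean(0).round(3) if len(t) else 0)
        t=S[(z>.07)&(z<.1)&((x<-.06)&(x>-.13)&(y<.08)&(y>-.15))]; print("jar",t.mean(0).round(3) if len(t) else 0)
    t=S[(z>.02)&(abs(S[...,0])<.1)&(y>.15)&(y<.3)]; print("garlic",len(t) and (t.mean(0).round(3),t.max(0).round(3)))
    t=S[(z>.01)&(abs(S[...,0])<.15)&(y<-.22)&(y>-.4)]; print("blue",len(t) and (t.min(0).round(3),t.max(0).round(3)))
p,_,_=C["scene"]; cv2.imwrite("pics/crop1.png",cv2.resize(p[160:290,250:430],None,fx=4,fy=4,interpolation=cv2.INTER_CUBIC))
E
python3 m.py
```

```text
board z 0.014563939849703611 2833
((494.723876953125, 38.73406982421875), (336.4273376464844, 108.48751831054688), 83.39569091796875)
[[ 421.5 -122.1]
 [ 529.3 -134.6]
 [ 568.   199.6]
 [ 460.2  212.1]]
yaw -0.1152669 origin [0.49874929 0.07350182]
scene trig 323 [-0.026 -0.138  0.063] [ 0.02  -0.119  0.131] [-0.004 -0.131  0.129]
scene post 332 [-0.026 -0.093  0.06 ] [ 0.018 -0.079  0.136] [-0.004 -0.085  0.132]
scene guide 852 [0.004 0.001 0.086] [0.05  0.126 0.19 ] fit [-2.44064863  0.19956227]
scene cheese 77 [-0.028  0.057  0.047] [0.028 0.106 0.058]
salt [ 0.075 -0.046  0.084]
jar [-0.087 -0.044  0.091]
garlic (array([0.005, 0.271, 0.145]), array([0.098, 0.3  , 0.239]))
blue (array([ 0.  , -0.4 ,  0.01]), array([ 0.15 , -0.252,  0.177]))
top trig 163 [-0.02  -0.133  0.075] [ 0.018 -0.12   0.133] [-0.001 -0.13   0.128]
top post 121 [-0.022 -0.092  0.061] [ 0.016 -0.079  0.136] [-0.002 -0.085  0.132]
top guide 763 [0.007 0.001 0.085] [0.057 0.127 0.192] fit [-2.18258947  0.21237579]
top cheese 343 [-0.025  0.056  0.046] [0.027 0.106 0.059]
salt [ 0.084 -0.047  0.085]
jar [-0.08  -0.047  0.095]
garlic (array([0.022, 0.266, 0.148]), array([0.099, 0.3  , 0.239]))
blue (array([ 0.004, -0.4  ,  0.01 ]), array([ 0.15 , -0.252,  0.176]))
```

View pics/crop1.png

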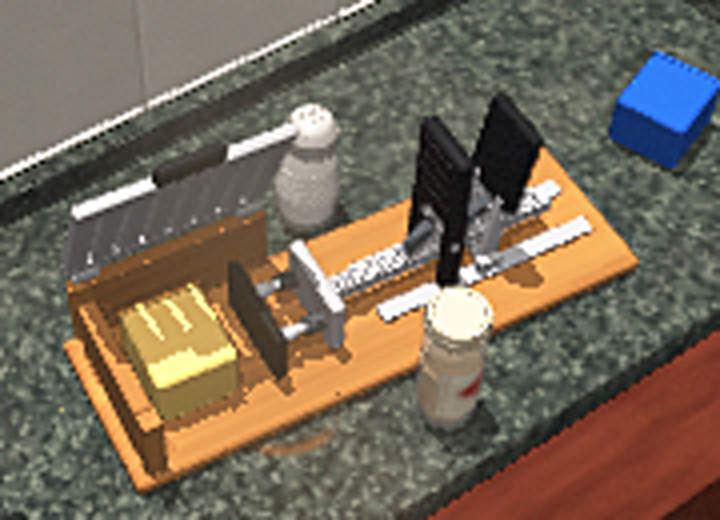

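The two views agree with each other and with the text:

| Item | Measured |
|---|---|
| Stand yaw | −0.115 rad |
| Post, stand y | −85 mm |
| Trigger, stand y | −131 mm |
| Guide angle | about 1.16 rad |
| Gap, cheese to end stop | about 9 mm |

The crop confirms the trigger is the right-hand black upright. Next I raise the tool and turn its axes to match the stand's, with the fingers closing.

```bash
cat > w.py <<'E'
from h import *
f=np.load("stand.npz");o=f["o"];y=float(f["yaw"]);Rs=Ro.from_euler("z",y)
s=ctrl.get_state(); q=Rs.inv().apply(np.array(s["position"])-[*o,0])
T=Rs*Ro.from_rotvec([np.pi,0,0]); c=Ro.from_rotvec(s["tool_rot"])
print("t",round(s["time"],2),"stand mm",(q*1000).round(1),"turn left deg",np.rad2deg((c.inv()*T).as_rotvec()).round(2),"F",np.round(Rs.inv().apply(s["ft_force"]),1),"grip",round(s["grip_width"]*87,1),np.round(s["grip_force"],1))
E
python3 -m handwheel '[[0,0,0,-0.05,0,0,10],[0,0,0,-0.05,0,0,10]]' 10; python3 w.py
python3 - <<'E'
from h import *
f=np.load("top0.npz"); i={k:f[k] for k in("intrinsics","D","R","t")};P=cloud(i,f["d"])
q=P[(P[...,0]>.4)&(P[...,2]>.02)&(P[...,1]>-.6)&(P[...,1]<.5)]
for a in np.arange(-.6,.5,.1):
    r=q[(q[:,1]>=a)&(q[:,1]<a+.1)]; lo=r[r[:,0]<.66]; w=r[r[:,2]>.25]; print(a.round(1),"maxz x<.66",lo[:,2].max().round(3),"wall x min z>.25",w[:,0].min().round(3) if len(w) else 0)
E
```

```text
time: 0.35
position: [0.1516, -0.6314, 0.302]
tool_rot: [-3.134, 0.187, 0.001]
ft_force: [-0.2, -0.8, 0.7]
grip_width: 0.851
grip_force: 0.0
t 0.35 stand mm [-263.8 -740.1  302. ] turn left deg [-0.14  0.06 -0.22] F [-0.1 -0.8  0.7] grip 74.1 0.0Traceback (most recent call last):
  File "<stdin>", line 5, in <module>
    return umr_maximum(a, axis, None, out, keepdims, initial, where)
ValueError: zero-size array to reduction operation maximum which has no identity
```

```bash
python3 -m handwheel '[[0,0.04,-0.04,0,0,0,0],[0,0.04,-0.04,0,0,0,0],[0,0.04,-0.04,0,0,0,0],[0,0.04,-0.04,0,0,0,0],[0,0.04,-0.04,0,0,0,0],[0,0.04,-0.04,0,0,0,0]]' >/dev/null; python3 w.py
python3 - <<'E'
from h import *
f=np.load("top0.npz"); i={k:f[k] for k in("intrinsics","D","R","t")};P=cloud(i,f["d"])
q=P[(P[...,0]>.3)&(P[...,2]>.02)&(f["d"]>0)]
for a in np.arange(-.5,.5,.1):
    r=q[(q[:,1]>=a)&(q[:,1]<a+.1)]; lo=r[r[:,0]<.66]; w=r[r[:,2]>.25]; print(a.round(1),"maxz x<.66",lo[:,2].max(initial=0).round(3),"wall x min z>.25",w[:,0].min(initial=9).round(3))
E
```

```text
t 1.1 stand mm [ -23.1 -498.7  301.7] turn left deg [-0.    0.03  0.11] F [ 1.2 -1.  -0.1] grip 15.0 0.0
-0.5 maxz x<.66 0.179 wall x min z>.25 0.692
-0.4 maxz x<.66 0.199 wall x min z>.25 0.692
-0.3 maxz x<.66 0.045 wall x min z>.25 0.682
-0.2 maxz x<.66 0.046 wall x min z>.25 0.682
-0.1 maxz x<.66 0.136 wall x min z>.25 0.692
-0.0 maxz x<.66 0.176 wall x min z>.25 0.692
0.1 maxz x<.66 0.192 wall x min z>.25 0.692
0.2 maxz x<.66 0.068 wall x min z>.25 0.692
0.3 maxz x<.66 0.239 wall x min z>.25 0.692
0.4 maxz x<.66 0.207 wall x min z>.25 0.692
```

```bash
python3 -m handwheel '[[0,0.008,-0.056,0,0,0,0],[0,0.008,-0.056,0,0,0,0],[0,0.008,-0.056,0,0,0,0],[0,0.008,-0.056,0,0,0,0],[0,0.008,-0.056,0,0,0,0],[0,0.008,-0.056,0,0,0,0],[0,0.008,-0.056,0,0,0,0],[0,0.008,-0.056,0,0,0,0],[0,0.008,-0.056,0,0,0,0],[0,0.008,-0.056,0,0,0,0],[0,0,0,0,0,0,0]]' >/dev/null; python3 w.py
```

```text
t 2.48 stand mm [ 53.1  66.1 301.4] turn left deg [-0.18  0.11  0.67] F [-0.  -0.4  0.1] grip 0.5 0.0
```

```bash
python3 -m handwheel '[[0,0.002,0,0.045,0,0,0.6],[0,0,0,0.045,0,0,0],[0,0,0,0.042,0,0,0],[0,0,0,0,0,0,0]]' >/dev/null; python3 w.py
python3 - <<'E'
import numpy as np
for t in np.arange(1.2,-.01,-.1): c,s=np.cos(t),np.sin(t); print(round(t,1),round(55-105*c+8*s+9.5,1),round(68+105*s+8*c,1))
E
```

```text
t 2.98 stand mm [ 54.5  57.5 166.6] turn left deg [ 0.15  0.41 -0.56] F [-0.3 -0.9  0.1] grip 0.5 0.0
1.2 33.9 168.8
1.1 24.0 165.2
1.0 14.5 160.7
0.9 5.5 155.2
0.8 -2.9 148.9
0.7 -10.7 141.8
0.6 -17.6 133.9
0.5 -23.8 125.4
0.4 -29.1 116.3
0.3 -33.4 106.7
0.2 -36.8 96.7
0.1 -39.2 86.4
-0.0 -40.5 76.0
```

```bash
python3 -m handwheel '[[0,-0.02,0,0,0,0,0],[0,-0.01,0,0.0015,0,0,0],[0,-0.01,0,0.0045,0,0,0],[0,-0.009,0,0.0055,0,0,0],[0,-0.0085,0,0.0065,0,0,0],[0,-0.008,0,0.007,0,0,0],[0,-0.007,0,0.008,0,0,0],[0,-0.006,0,0.0085,0,0,0],[0,-0.0055,0,0.009,0,0,0],[0,-0.0045,0,0.0095,0,0,0],[0,0,0,0,0,0,0]]' ; python3 w.py
```

```text
time: 4.35
position: [0.4734, 0.1373, 0.109]
tool_rot: [3.135, -0.194, -0.003]
ft_force: [-0.2, 0.1, -0.0]
grip_width: 0.007
grip_force: 0.0
t 4.35 stand mm [-32.6  60.4 109. ] turn left deg [ 0.03  0.1  -0.46] F [-0.2  0.  -0. ] grip 0.7 0.0
```

```bash
python3 -m handwheel '[[0,-0.004,0,0.01,0,0,0],[0,-0.003,0,0.01,0,0,0],[0,-0.001,0,0.01,0,0,0],[0,0,0,0.003,0,0,0],[0,0,0,0.001,0,0,0],[0,0,0,0,0,0,0]]' ; python3 w.py; python3 - <<'E'
from h import *
p,d,i=grab("scene"); cv2.imwrite("pics/c2.png",cv2.resize(p[150:300,240:440],None,fx=4,fy=4))
E
```

```text
time: 5.1
position: [0.4666, 0.1383, 0.0761]
tool_rot: [3.136, -0.194, 0.0]
ft_force: [-1.0, 0.0, 0.1]
grip_width: 0.004
grip_force: 0.0
t 5.1 stand mm [-39.4  60.7  76.1] turn left deg [-0.   -0.01 -0.49] F [-1.  -0.1  0.1] grip 0.3 0.0
```

View pics/c2.png

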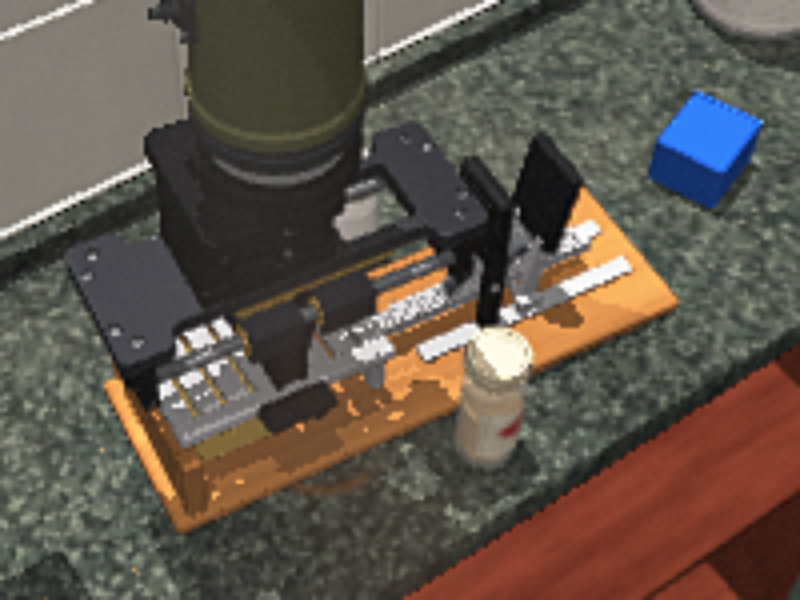

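The crop shows the guide down over the cheese, its tab at (298,408), with the fingers resting on it. I'll press a little more to make sure it is closed, then lift off.

```bash
python3 -m handwheel '[[0,0,0,0.001,0,0,0],[0,0,0,0.001,0,0,0],[0,0,0,0.001,0,0,0],[0,0,0,0,0,0,0]]'; python3 w.py
```

```text
time: 5.65
position: [0.4664, 0.1383, 0.0729]
tool_rot: [3.136, -0.194, -0.0]
ft_force: [0.3, 0.2, 0.4]
grip_width: 0.007
grip_force: 0.1
t 5.65 stand mm [-39.6  60.7  72.9] turn left deg [ 0.    0.   -0.48] F [0.3 0.2 0.4] grip 0.6 0.1
```

```bash
for k in 1 2; do python3 -m handwheel '[[0,0,0,0.001,0,0,0],[0,0,0,0,0,0,0]]'>/dev/null; python3 w.py; done
python3 - <<'E'
from h import *
f=np.load("stand.npz");Rs=Ro.from_euler("z",float(f["yaw"]))
for n in("scene","top"):
    p,d,i=grab(n); S=Rs.inv().apply((cloud(i,d)-[*f["o"],0]).reshape(-1,3))
    m=(S[:,1]>.085)&(S[:,1]<.125)&(S[:,0]>-.055)&(S[:,0]<.04)&(S[:,2]>.066)&(S[:,2]<.1); q=S[m]; print(n,len(q),np.polyfit(q[:,0],q[:,2],1) if len(q)>5 else 0)
E
```

```text
t 5.9 stand mm [-39.6  60.7  71.9] turn left deg [ 0.    0.   -0.48] F [ 0.1 -0.3  0.2] grip 0.4 0.1
t 6.15 stand mm [-39.6  60.7  70.9] turn left deg [ 0.    0.   -0.48] F [-0.2 -0.6 -0.2] grip 0.6 0.1
scene 300 [-0.0910602   0.08431826]
top 0 0
```

```bash
python3 -m handwheel '[[0,0,0,-0.05,0,0,0],[0,0,0,-0.06,0,0,0],[0.087,0.02,0.05,0,0,0,-0.5],[0.087,0.02,0.05,0,0,0,0],[0.087,0,0.06,0,0,0,0],[0.087,0,0,0,0,0,0]]'>/dev/null; python3 w.py
cat > g.py <<'E'
from h import *
f=np.load("stand.npz");Rs=Ro.from_euler("z",float(f["yaw"]))
for n in("scene","top"):
    p,d,i=grab(n); S=Rs.inv().apply((cloud(i,d)-[*f["o"],0]).reshape(-1,3)).reshape(400,640,3)
    m=(S[...,1]>.005)&(S[...,1]<.125)&(S[...,0]>-.075)&(S[...,0]<.06)&(S[...,2]>.066)&(S[...,2]<.14); q=S[m]; print(n,len(q),np.polyfit(q[:,0],q[:,2],1) if len(q)>5 else 0,q.min(0).round(3),q.max(0).round(3))
    for a in np.arange(-.075,.06,.015):
        r=q[(q[:,0]>a)&(q[:,0]<a+.015)]; print(a.round(3),len(r),np.median(r[:,2]).round(4) if len(r) else 0,end="; ")
    print(); cv2.imwrite(f"pics/{n}_g.png",cv2.resize(p[150:300,230:430],None,fx=4,fy=4))
E
python3 g.py
```

```text
t 7.0 stand mm [   0.  -105.4  180.6] turn left deg [ 0.11  0.05 -0.53] F [-0.1  0.1  0.3] grip 32.2 0.0
scene 2117 [-0.13663539  0.0836491 ] [-0.074  0.005  0.066] [0.053 0.125 0.098]
-0.075 127 0.0938; -0.06 351 0.0916; -0.045 270 0.0895; -0.03 260 0.0872; -0.015 258 0.0851; 0.0 238 0.0829; 0.015 233 0.0807; 0.03 252 0.0783; 0.045 128 0.0774; 0.06 0 0; 
top 2343 [-0.14521835  0.0843132 ] [-0.07   0.005  0.071] [0.06  0.125 0.097]
-0.075 87 0.0941; -0.06 284 0.0921; -0.045 301 0.0898; -0.03 286 0.0875; -0.015 291 0.0855; 0.0 281 0.0833; 0.015 264 0.0811; 0.03 279 0.079; 0.045 270 0.0773; 0.06 0 0;
```

View pics/scene_g.png

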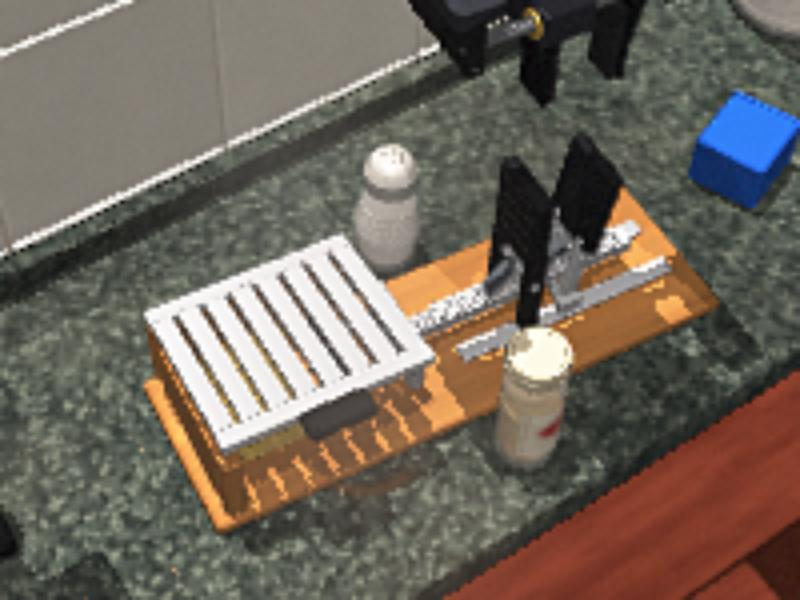

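The scene crop shows the guide almost closed but still about 0.145 rad up, with its tab at (340,412). The fingertips probably went into a slot. I'll press on the solid tab and front rim instead.

```bash
python3 -m handwheel '[[0,-0.02,-0.056,0,0,0,-0.5],[0,-0.02,-0.056,0,0,0,0],[0,-0.022,-0.056,0,0,0,0],[0,0,0,0.035,0,0,0],[0,0,0,0.035,0,0,0],[0,0,0,0,0,0,0]]'>/dev/null; python3 w.py
python3 -m handwheel '[[0,0,0,0.008,0,0,0],[0,0,0,0.004,0,0,0],[0,0,0,0,0,0,0]]'>/dev/null; python3 w.py;python3 -m handwheel '[[0,0,0,0.008,0,0,0],[0,0,0,0.004,0,0,0],[0,0,0,0,0,0,0]]'>/dev/null; python3 w.py
```

```text
t 7.85 stand mm [-65.9  69.1 109.1] turn left deg [0.05 0.3  0.73] F [-0.1  0.8  0.1] grip 1.8 0.0
t 8.22 stand mm [-62.7  68.2  99.4] turn left deg [-0.   -0.03  0.5 ] F [-0.1  0.2  0.3] grip 0.7 0.0
t 8.6 stand mm [-63.3  68.   86.6] turn left deg [0.01 0.05 0.52] F [-0.7 -0.2 -0.3] grip 0.3 0.0
```

```bash
python3 -m handwheel '[[0,0,0,0.005,0,0,0],[0,0,0,0.004,0,0,0],[0,0,0,0,0,0,0]]'>/dev/null; python3 w.py; python3 g.py;  python3 -m handwheel '[[0,0,0,0.002,0,0,0],[0,0,0,0,0,0,0]]'>/dev/null; python3 w.py
```

```text
t 8.97 stand mm [-63.4  68.   77.6] turn left deg [0.01 0.05 0.52] F [-0.3  0.2  0.7] grip 0.4 0.0
scene 440 [-0.3358137   0.07449917] [-0.075  0.006  0.066] [-0.014  0.125  0.139]
-0.075 132 0.0947; -0.06 224 0.0916; -0.045 24 0.0897; -0.03 59 0.0872; -0.015 1 0.0813; 0.0 0 0; 0.015 0 0; 0.03 0 0; 0.045 0 0; 0.06 0 0; 
top 547 [-0.13997547  0.08429969] [-0.054  0.005  0.071] [0.06  0.116 0.094]
-0.075 0 0; -0.06 21 0.0911; -0.045 24 0.0902; -0.03 11 0.087; -0.015 57 0.0854; 0.0 82 0.0833; 0.015 92 0.0812; 0.03 120 0.0788; 0.045 140 0.0774; 0.06 0 0; 
t 9.32 stand mm [-63.1  68.1  75.9] turn left deg [0.01 0.01 0.51] F [-1.4 -0.4  1. ] grip 0.3 0.0
```

View pics/scene_g.png

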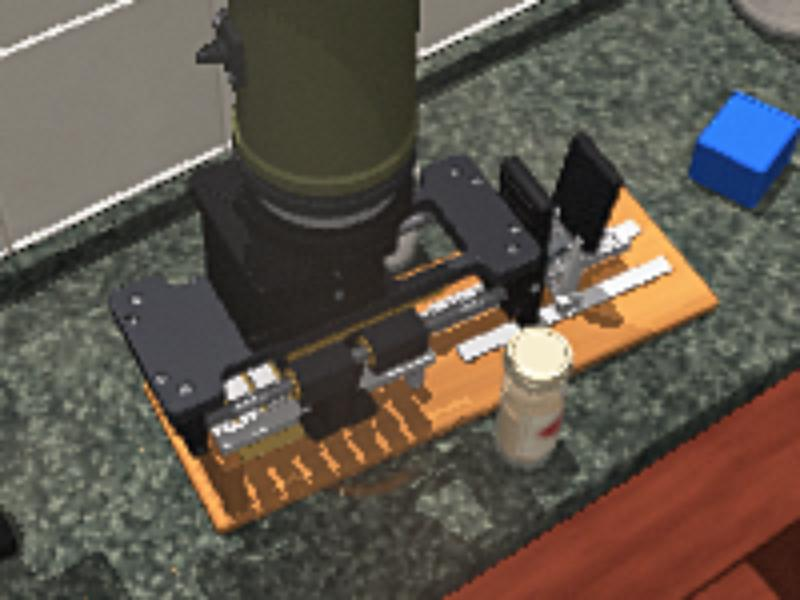

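The crop shows the finger ends still above the tab, so the real tips sit higher than the reported TCP. I'll go on down until there is contact.

```bash
for k in 1 2 3; do python3 -m handwheel '[[0,0,0,0.003,0,0,0],[0,0,0,0,0,0,0]]'>/dev/null; python3 w.py; done; python3 g.py
```

```text
t 9.57 stand mm [-63.1  68.1  72.8] turn left deg [0.01 0.02 0.51] F [ 0.5  0.6 -0.6] grip 0.6 0.0
t 9.82 stand mm [-63.1  68.1  69.8] turn left deg [0.01 0.02 0.52] F [-0.9  0.5 -0.7] grip 0.5 0.0
t 10.07 stand mm [-63.1  68.1  66.8] turn left deg [0.01 0.02 0.52] F [ 0.6 -1.4 -0.6] grip 0.2 0.0
scene 385 [-0.20532068  0.07561949] [-0.075  0.005  0.066] [0.052 0.125 0.131]
-0.075 135 0.0874; -0.06 186 0.0851; -0.045 24 0.0841; -0.03 36 0.083; -0.015 0 0; 0.0 0 0; 0.015 0 0; 0.03 0 0; 0.045 4 0.0772; 0.06 0 0; 
top 558 [-0.08754227  0.08106466] [-0.054  0.005  0.07 ] [0.06  0.123 0.088]
-0.075 0 0; -0.06 20 0.0856; -0.045 22 0.0845; -0.03 13 0.0822; -0.015 56 0.0818; 0.0 84 0.0803; 0.015 92 0.0789; 0.03 127 0.0782; 0.045 144 0.0767; 0.06 0 0;
```

```bash
python3 -m handwheel '[[0,0,0,0.003,0,0,0],[0,0,0,0.003,0,0,0],[0,0,0,0.003,0,0,0],[0,0,0,0,0,0,0]]'>/dev/null; python3 w.py; for k in 1 2 3; do python3 -m handwheel '[[0,0,0,0.001,0,0,0],[0,0,0,0,0,0,0]]'>/dev/null; python3 w.py; done; python3 g.py
```

```text
t 10.68 stand mm [-63.2  68.   57.7] turn left deg [0.01 0.03 0.52] F [-0.6 -0.   0.2] grip 0.7 0.0
t 10.93 stand mm [-62.9  68.1  57. ] turn left deg [ 0.   -0.01  0.51] F [ 0.8 -0.4 -0.1] grip 0.1 0.0
t 11.18 stand mm [-62.9  68.1  56. ] turn left deg [ 0.   -0.01  0.51] F [-0.7  0.2  0.4] grip 0.7 0.0
t 11.43 stand mm [-62.9  68.2  55.8] turn left deg [0.04 0.   0.52] F [-2.2 -1.4  7.2] grip 0.3 3.7
scene 377 [-0.06250549  0.07578336] [-0.075  0.005  0.069] [0.055 0.125 0.14 ]
-0.075 138 0.0779; -0.06 146 0.0762; -0.045 41 0.0761; -0.03 18 0.0758; -0.015 0 0; 0.0 0 0; 0.015 0 0; 0.03 8 0.076; 0.045 26 0.0769; 0.06 0 0; 
top 567 [0.00347535 0.07615099] [-0.055  0.005  0.069] [0.06  0.123 0.082]
-0.075 0 0; -0.06 15 0.0755; -0.045 24 0.0755; -0.03 13 0.0759; -0.015 59 0.0763; 0.0 80 0.0763; 0.015 97 0.0761; 0.03 130 0.0763; 0.045 149 0.0764; 0.06 0 0;
```

The guide is closed: its face is level at 76 mm in both views, with 7 N of contact. The tips are about 20 mm above the reported TCP, so I'll allow for that. Next I go over the trigger.

```bash
python3 -m handwheel '[[0,0,0,-0.06,0,0,0],[0.03,0,0,-0.06,0,0,0.5],[0.087,0.021,0.055,0,0,0,0],[0.087,0.021,0.055,0,0,0,0],[0.087,0.021,0.055,0,0,0,0],[0.087,0,0,0,0,0,0],[0.087,0,0,0,0,0,0],[0.087,0,0,0,0,0,0]]'>/dev/null; python3 w.py; python3 g.py
python3 - <<'E'
from h import *
f=np.load("stand.npz");Rs=Ro.from_euler("z",float(f["yaw"]))
p,d,i=grab("scene"); S=Rs.inv().apply((cloud(i,d)-[*f["o"],0]).reshape(-1,3)).reshape(400,640,3)
m=(abs(S[...,0])<.04)&(S[...,1]>-.2)&(S[...,1]<-.02)&(S[...,2]>.142)&(d>0)
for a in np.arange(-.2,-.02,.01):
    q=S[m&(S[...,1]>a)&(S[...,1]<=a+.01)]
    if len(q): print(a.round(2),len(q),"zmin",q[:,2].min().round(3),"x",q[q[:,2]<.22][:,0].min(initial=9).round(3),q[q[:,2]<.22][:,0].max(initial=-9).round(3))
p,d,i=grab("wrist"); cv2.imwrite("pics/w1.png",p)
E
```

```text
t 12.53 stand mm [ -0.3 -95.1 175. ] turn left deg [-0.    0.    0.18] F [-0.   0.5 -0.9] grip 62.6 0.0
scene 2243 [-0.0009734   0.07607943] [-0.075  0.005  0.067] [0.056 0.125 0.08 ]
-0.075 133 0.0766; -0.06 357 0.0765; -0.045 295 0.0762; -0.03 270 0.0764; -0.015 269 0.0762; 0.0 265 0.0762; 0.015 250 0.0761; 0.03 276 0.0763; 0.045 128 0.0764; 0.06 0 0; 
top 2350 [-0.00126012  0.07613672] [-0.072  0.005  0.068] [0.06  0.125 0.082]
-0.075 95 0.0763; -0.06 303 0.0764; -0.045 299 0.076; -0.03 280 0.0761; -0.015 269 0.0761; 0.0 292 0.0761; 0.015 266 0.076; 0.03 282 0.076; 0.045 264 0.0764; 0.06 0 0; 
-0.2 8 zmin 0.308 x 9.0 -9.0
-0.19 150 zmin 0.268 x 9.0 -9.0
-0.18 235 zmin 0.266 x 9.0 -9.0
-0.17 211 zmin 0.273 x 9.0 -9.0
-0.16 157 zmin 0.272 x 9.0 -9.0
-0.15 139 zmin 0.203 x -0.012 -0.012
-0.14 355 zmin 0.195 x -0.014 0.009
-0.13 92 zmin 0.277 x 9.0 -9.0
-0.12 285 zmin 0.279 x 9.0 -9.0
-0.11 514 zmin 0.279 x 9.0 -9.0
-0.1 630 zmin 0.279 x 9.0 -9.0
-0.09 797 zmin 0.279 x 9.0 -9.0
-0.08 954 zmin 0.278 x 9.0 -9.0
-0.07 1729 zmin 0.203 x -0.01 -0.01
-0.06 1142 zmin 0.197 x -0.014 0.01
-0.05 866 zmin 0.225 x 9.0 -9.0
-0.04 175 zmin 0.271 x 9.0 -9.0
-0.03 204 zmin 0.272 x 9.0 -9.0
```

View pics/w1.png

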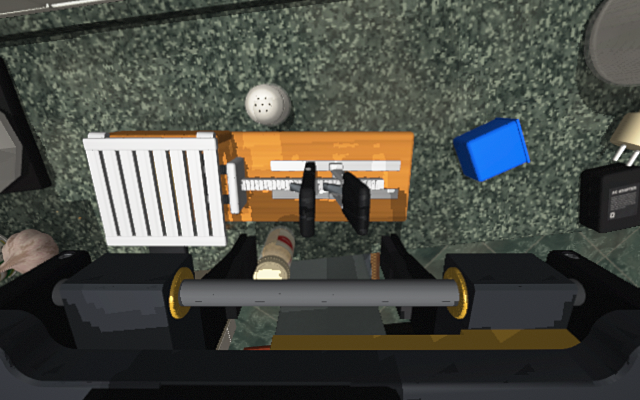

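The wrist view shows the guide closed (153,190), the post (307,200) and the trigger (355,205), between the fingers at (240,270) and (398,270). I'll open fully and check where the fingers sit in y before descending.

```bash
python3 -m handwheel '[[0.087,0,0,0,0,0,0],[0.087,0,0,0,0,0,0],[0.087,0,0,0,0,0,0]]'>/dev/null; python3 w.py; cat > f.py <<'E'
from h import *
f=np.load("stand.npz");Rs=Ro.from_euler("z",float(f["yaw"]))
zt=ctrl.get_state()["position"][2]
p,d,i=grab("scene"); S=Rs.inv().apply((cloud(i,d)-[*f["o"],0]).reshape(-1,3)).reshape(400,640,3)
m=(abs(S[...,0])<.03)&(S[...,1]>-.2)&(S[...,1]<-.02)&(S[...,2]>zt+.019)&(S[...,2]<zt+.05)&(d>0); q=S[m]
for lo,hi in((-.2,-.1),(-.1,-.02)):
    r=q[(q[:,1]>lo)&(q[:,1]<hi)]
    for a in np.arange(zt+.02,zt+.05,.006):
        k=r[(r[:,2]>a)&(r[:,2]<a+.006)]
        if len(k): print(a.round(3),len(k),(np.percentile(k[:,1],[0,10,50,90,100])*1000).round(1),(np.percentile(k[:,0],[0,100])*1000).round(1))
E
python3 f.py
```

```text
t 13.1 stand mm [  0.  -96.8 175. ] turn left deg [0.01 0.   0.01] F [ 0.2 -0.1 -0.5] grip 86.5 0.0
0.195 16 [-148.2 -146.6 -141.5 -140.9 -139.9] [-12.6   6.6]
0.201 19 [-148.5 -146.  -141.  -140.5 -140.1] [-11.5   7.8]
0.207 23 [-150.1 -146.7 -141.6 -140.4 -140.3] [-13.1   6. ]
0.213 19 [-149.  -146.6 -141.8 -140.6 -140.5] [-12.7   6.4]
0.219 24 [-149.6 -147.7 -141.9 -140.2 -139.6] [-11.9   7.8]
0.195 11 [-54.7 -53.7 -45.7 -45.1 -44.7] [-12.   8.]
0.201 20 [-52.4 -51.1 -45.4 -44.4 -44. ] [-13.2   7.4]
0.207 19 [-52.7 -51.9 -45.4 -44.7 -44.2] [-13.5   8.8]
0.213 12 [-53.3 -48.3 -45.4 -45.  -44.9] [-12.8   4.9]
0.219 16 [-52.4 -51.9 -46.  -43.5 -42.5] [-13.4  -2.5]
```

The y position is fine, within 1 mm. I'll descend around the post and trigger and measure the plate's starting position.

```bash
python3 -m handwheel '[[0.087,0.001,0.003,0,0,0,0],[0.087,0,0,0.035,0,0,0],[0.087,0,0,0.035,0,0,0],[0.087,0,0,0.025,0,0,0],[0.087,0,0,0.012,0,0,0],[0.087,0,0,0,0,0,0]]'>/dev/null; python3 w.py
cat > j.py <<'E'
import sys; from h import *
f=np.load("stand.npz");Rs=Ro.from_euler("z",float(f["yaw"]))
def S(i,d): return Rs.inv().apply((cloud(i,d)-[*f["o"],0]).reshape(-1,3)).reshape(400,640,3)
if __name__=="__main__":
    for n in("scene","top"):
        g=np.load(n+"0.npz"); i={k:g[k] for k in("intrinsics","D","R","t")}; s=S(i,g["d"]); p=g["p"]
        m=(p.max(-1)<90)&(s[...,1]>0)&(s[...,1]<.054)&(s[...,2]>.025)&(s[...,2]<.06)&(abs(s[...,0])<.036); q=s[m]; print(n,"plate",len(q),(np.percentile(q[:,1],[2,10,50,90,98])*1000).round(1))
        m=(s[...,2]>.02)&(s[...,2]<.06)&(abs(s[...,0])<.012)&(s[...,1]<-.1)&(s[...,1]>-.22)&(p.max(-1)>90); q=s[m]; print(n,"bar",len(q),(np.percentile(q[:,1],[0,5,50])*1000).round(1),np.median(q[:,2]).round(3))
E
python3 j.py; python3 g.py|head -1; python3 f.py
```

```text
t 13.9 stand mm [  0.7 -99.9  67.7] turn left deg [-0.01  0.07  0.01] F [-0.5  0.8 -0.1] grip 87.0 0.0
scene plate 212 [ 2.1  8.5 35.6 37.1 37.4]
scene bar 95 [-181.2 -166.6 -139.6] 0.041
top plate 65 [ 5.1 29.9 32.7 35.9 36.6]
top bar 83 [-168.6 -164.4 -116.7] 0.042
scene 2245 [-0.00065307  0.07617467] [-0.075  0.005  0.068] [0.056 0.125 0.08 ]
0.089 34 [-151.4 -127.3 -123.3 -121.7 -121.4] [-24.2  17.3]
0.095 30 [-151.6 -133.7 -124.4 -122.9 -122.4] [-25.1  16.8]
0.101 36 [-150.7 -130.3 -124.8 -123.7 -122.4] [-24.6  14.8]
0.107 27 [-154.  -132.6 -126.2 -125.  -123.1] [-23.6  11.7]
0.113 34 [-152.2 -148.1 -127.3 -125.8 -125.3] [-23.5   8.8]
0.089 36 [-89.7 -84.1 -80.4 -48.7 -47.8] [-24.4  11.2]
0.095 29 [-91.1 -83.4 -80.2 -47.9 -47.8] [-24.6   5.2]
0.101 33 [-89.9 -84.3 -80.7 -48.1 -47.4] [-25.1   3.8]
0.107 23 [-90.1 -86.4 -80.9 -48.3 -47. ] [-24.6   1.7]
0.113 31 [-88.9 -85.8 -80.5 -48.4 -46.5] [-25.    1.5]
```

View pics/scene_g.png

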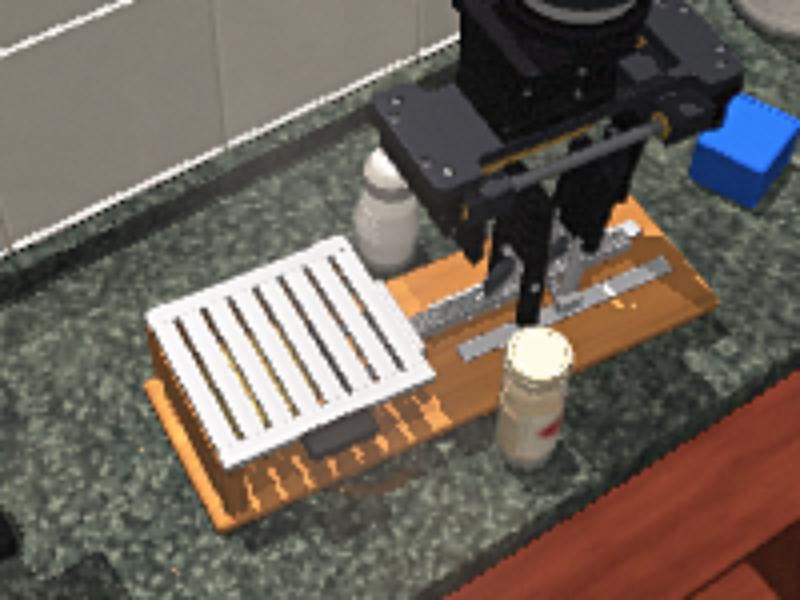

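The crop shows the fingers straddling the post (535,240) and the trigger (600,190). The plate starts at y≈37 mm, so jaw≈32 mm, and about 28 mm of travel is left to firm contact. First squeeze now.

```bash
cat > b.py <<'E'
from j import *
for n in("scene","top"):
    p,d,i=grab(n); s=S(i,d)
    m=(s[...,2]>.034)&(s[...,2]<.05)&(abs(s[...,0])<.012)&(s[...,1]<-.1)&(s[...,1]>-.22)&(p.max(-1)>90)&(d>0); q=s[m][:,1]*1000
    print(n,"bar end",len(q),np.sort(q)[:5].round(1) if len(q) else 0)
E
python3 b.py
python3 -m handwheel '[[0,0,-0.001,0,0,0,0],[0,0,-0.001,0,0,0,0],[0,0,-0.001,0,0,0,0],[0,0,-0.001,0,0,0,0],[0,0,-0.001,0,0,0,0],[0,0,-0.001,0,0,0,0],[0,0,0,0,0,0,0],[0,0,0,0,0,0,0]]' 15 >/dev/null; python3 w.py; python3 b.py
```

```text
scene bar end 68 [-167.8 -167.5 -167.3 -167.1 -166.6]
top bar end 0 0
t 15.15 stand mm [  1.5 -94.2  68.4] turn left deg [ 0.04 -0.05  0.01] F [ 1.  -4.6  5.1] grip 27.6 14.8
scene bar end 63 [-160.1 -158.4 -158.  -156.5 -156.4]
top bar end 0 0
```

```bash
python3 -m handwheel '[[0.087,0,0.001,0,0,0,0],[0.087,0,0.001,0,0,0,0],[0.087,0,0.001,0,0,0,0],[0.087,0,0.001,0,0,0,0],[0.087,0,0.001,0,0,0,0],[0.087,0,0.001,0,0,0,0],[0.087,0,0,0,0,0,0],[0.087,0,0,0,0,0,0]]' >/dev/null; python3 w.py; python3 b.py
python3 -m handwheel '[[0,0,-0.001,0,0,0,0],[0,0,-0.001,0,0,0,0],[0,0,-0.001,0,0,0,0],[0,0,-0.001,0,0,0,0],[0,0,-0.001,0,0,0,0],[0,0,-0.001,0,0,0,0],[0,0,0,0,0,0,0],[0,0,0,0,0,0,0]]' 15 >/dev/null; python3 w.py; python3 b.py
```

```text
t 16.25 stand mm [  0.8 -99.   67.9] turn left deg [-0.04  0.03  0.06] F [-0.4 -0.4  0.5] grip 86.1 0.0
scene bar end 51 [-158.6 -158.5 -158.4 -157.4 -157.3]
top bar end 0 0
t 17.35 stand mm [  1.5 -94.2  68.5] turn left deg [ 0.04 -0.05  0.01] F [-0.3 -3.7  5.8] grip 27.7 14.8
scene bar end 51 [-149.9 -149.4 -149.2 -148.9 -148.8]
top bar end 0 0
```

```bash
python3 -m handwheel '[[0.087,0,0.001,0,0,0,0],[0.087,0,0.001,0,0,0,0],[0.087,0,0.001,0,0,0,0],[0.087,0,0.001,0,0,0,0],[0.087,0,0.001,0,0,0,0],[0.087,0,0.001,0,0,0,0],[0.087,0,0,0,0,0,0],[0.087,0,0,0,0,0,0]]' >/dev/null; python3 w.py; python3 b.py
python3 -m handwheel '[[0,0,-0.001,0,0,0,0],[0,0,-0.001,0,0,0,0],[0,0,-0.001,0,0,0,0],[0,0,-0.001,0,0,0,0],[0,0,-0.001,0,0,0,0],[0,0,-0.001,0,0,0,0],[0,0,0,0,0,0,0],[0,0,0,0,0,0,0]]' 15 >/dev/null; python3 w.py; python3 b.py; cat > k.py <<'E'
from j import *
for n in("scene","top"):
    p,d,i=grab(n); s=S(i,d); h=cv2.cvtColor(p,cv2.COLOR_BGR2HSV)
    ye=(h[...,0]>20)&(h[...,0]<35)&(h[...,1]>90)&(s[...,1]>.02)&(s[...,1]<.12)&(s[...,2]>.02)&(s[...,2]<.062)&(abs(s[...,0])<.05)
    q=s[ye]; print(n,"cheese",len(q),(np.percentile(q[:,1],[0,2,50,98,100])*1000).round(1) if len(q) else 0)
    m=(p.max(-1)<90)&(s[...,1]>.02)&(s[...,1]<.09)&(s[...,2]>.022)&(s[...,2]<.054)&(abs(s[...,0])<.034); q=s[m]; print(n,"dark",len(q),(np.percentile(q[:,1],[2,50,98])*1000).round(1) if len(q) else 0)
    cv2.imwrite(f"pics/{n}_k.png",cv2.resize(p[190:290,250:400],None,fx=5,fy=5,interpolation=cv2.INTER_CUBIC))
E
python3 k.py
```

```text
t 18.45 stand mm [  0.8 -99.   68. ] turn left deg [-0.04  0.03  0.06] F [-0.2 -0.6  0.3] grip 86.3 0.0
scene bar end 36 [-150.9 -148.  -148.  -147.7 -147.7]
top bar end 0 0
t 19.55 stand mm [  1.5 -94.2  68.5] turn left deg [ 0.04 -0.06  0.  ] F [-0.7 -3.8  4.2] grip 27.8 14.8
scene bar end 30 [-140.  -139.5 -138.9 -138.2 -138. ]
top bar end 0 0
scene cheese 8 [ 75.1  77.3 106.8 108.2 108.3]
scene dark 7 [24.8 37.9 38.1]
top cheese 0 0
top dark 0 0
```

View pics/scene_k.png

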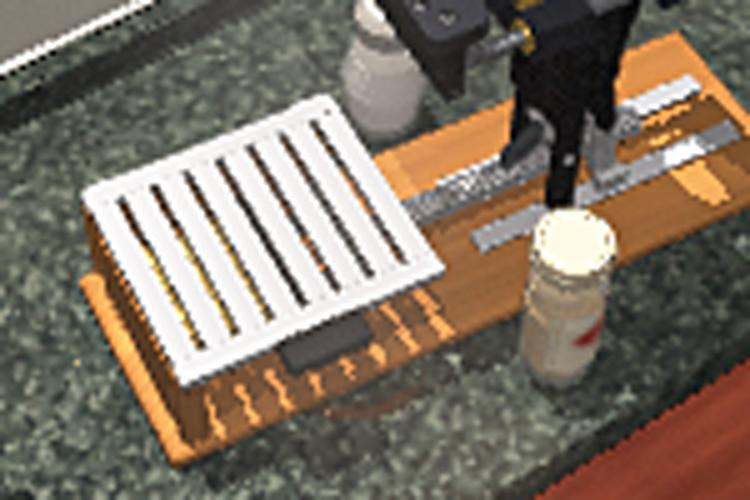

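The crop shows the guide closed and yellow visible through the left slots, with the bar well advanced. Jaw is now about 61 mm, so spring contact is just starting. One more squeeze, then measure.

```bash
python3 -m handwheel '[[0.087,0,0.001,0,0,0,0],[0.087,0,0.001,0,0,0,0],[0.087,0,0.001,0,0,0,0],[0.087,0,0.001,0,0,0,0],[0.087,0,0.001,0,0,0,0],[0.087,0,0.001,0,0,0,0],[0.087,0,0,0,0,0,0],[0.087,0,0,0,0,0,0]]' >/dev/null; python3 w.py; python3 b.py
for k in 1; do python3 -m handwheel '[[0,0,-0.001,0,0,0,0],[0,0,-0.001,0,0,0,0],[0,0,-0.001,0,0,0,0],[0,0,-0.001,0,0,0,0],[0,0,-0.001,0,0,0,0],[0,0,-0.001,0,0,0,0],[0,0,0,0,0,0,0],[0,0,0,0,0,0,0]]' 15 >/dev/null; done; python3 w.py; python3 b.py; python3 k.py; python3 g.py
```

```text
t 20.75 stand mm [  0.8 -99.   68. ] turn left deg [-0.04  0.02  0.06] F [-1.  -0.1 -0.4] grip 86.3 0.0
scene bar end 25 [-140.9 -140.  -137.5 -136.4 -133.3]
top bar end 0 0
t 21.85 stand mm [  1.6 -94.3  68.5] turn left deg [ 0.05 -0.06  0.01] F [-1.1 -5.6  4.6] grip 28.0 15.0
scene bar end 16 [-131.5 -131.4 -130.9 -129.9 -129.1]
top bar end 0 0
scene cheese 8 [ 75.6  77.7 106.8 108.1 108.1]
scene dark 12 [34.1 36.9 78.7]
top cheese 0 0
top dark 0 0
scene 2261 [-0.00188985  0.07608081] [-0.075  0.005  0.066] [0.056 0.125 0.081]
-0.075 139 0.0765; -0.06 353 0.0766; -0.045 291 0.0764; -0.03 278 0.0762; -0.015 272 0.0762; 0.0 263 0.0763; 0.015 255 0.0763; 0.03 275 0.0762; 0.045 135 0.0764; 0.06 0 0; 
top 2353 [-0.00129487  0.07613915] [-0.072  0.005  0.067] [0.06  0.125 0.082]
-0.075 97 0.0765; -0.06 301 0.0764; -0.045 296 0.0758; -0.03 280 0.0762; -0.015 272 0.0761; 0.0 291 0.0762; 0.015 268 0.0762; 0.03 283 0.0759; 0.045 265 0.0764; 0.06 0 0;
```

View pics/scene_k.png

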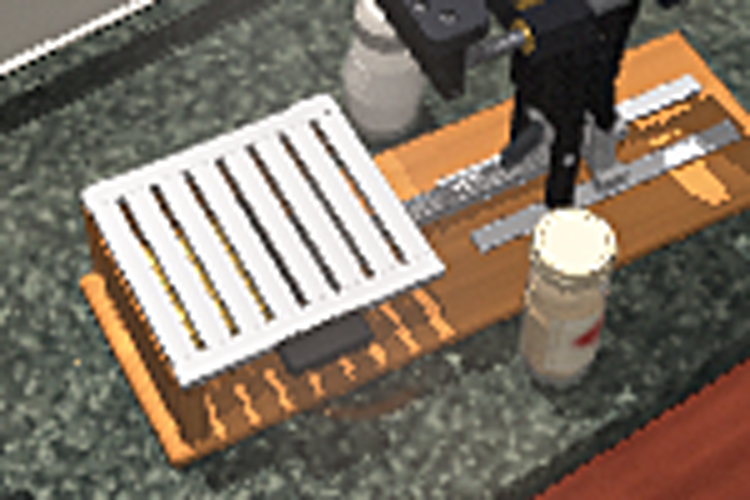

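The bar has advanced about 36.5 mm in total, giving jaw ≈68.5 mm. The plate is held at 65 mm with the cheese on the stop, so the spring is pressed in about 8 mm (≈8 N). The crop looks the same as the last one apart from the bar: the cheese did not move, the guide is closed and the gripper is still squeezing. Handing in.

```bash
python3 -c "
from bench import ctrl
print(ctrl.close_job())"
```

```text
the job is handed in; nothing more can be done
None
```

I handed the job in with the guide closed, the cheese pressed against the end stop at an estimated 8 N (not measured directly) after four squeezes, and the gripper still squeezing the trigger; the hand-in returned no verdict.

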